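# Make up the condiment caddy, one of each kind

### The job

Make up the condiment caddy for the table: it should hold one each of the wooden pepper mill, the tall white-capped glass jar, the green-capped spice jar and the small salt shaker, the taller the piece the deeper its cup. Skip any kind that is already in the caddy, and leave that piece, its duplicate and the red-lidded jar, which does not belong, standing where they are. Set each piece gently down, upright on the floor of its cup, and let go of it.

Things in the scene. Friction and masses are not known exactly. Their poses are not given: they have to be found in the camera images.
- cup_deep: metal cup of the caddy, the deepest of the four: outside 80 mm across and 76 mm high, round hole 74 mm across, wall 3 mm, floor 4 mm thick. Origin: centre of its underside, which lies 8 mm above the worktop on the caddy's tray; z up; x and y along the tray's sides. Fixed. The four cups stand two by two, 92 mm between the centres of neighbours, on a square wooden tray 196 mm wide with a lip 16 mm high; which cup stands in which corner changes.
- cup_mid: metal cup of the caddy, the second-deepest of the four: outside 80 mm across and 54 mm high, round hole 74 mm across, wall 3 mm, floor 4 mm thick. Origin: centre of its underside, which lies 8 mm above the worktop on the caddy's tray; z up; x and y along the tray's sides. Fixed. 
- cup_low: metal cup of the caddy, the third-deepest of the four: outside 80 mm across and 34 mm high, round hole 74 mm across, wall 3 mm, floor 4 mm thick. Origin: centre of its underside, which lies 8 mm above the worktop on the caddy's tray; z up; x and y along the tray's sides. Fixed. A green-capped spice jar stands in it from the start.
- cup_flat: metal cup of the caddy, the shallowest of the four: outside 80 mm across and 18 mm high, round hole 74 mm across, wall 3 mm, floor 4 mm thick. Origin: centre of its underside, which lies 8 mm above the worktop on the caddy's tray; z up; x and y along the tray's sides. Fixed. 
- pepper_mill: turned wooden pepper mill, 170 mm high, foot 58 mm across; its head, 48 mm across between 123 and 159 mm above the underside, is a good grip; a 12 mm knob on top of it. Origin: centre of its underside, z up. Loose.
- herb_jar: tall slim glass jar of green herbs with a white flip cap, 140 mm high; glass 40 mm across up to 90 mm, cap 42 mm across from 90 to 140 mm and fixed on, a good grip; its round body is centred 2 mm to +x of the origin. Origin: centre of its underside, z up. Loose.
- shaker: small clear salt shaker with a grey top, 90 mm high and 44 mm across at most; can be gripped 60 mm above the underside. Origin: centre of its underside, z up. Loose.
- spice_in: spice jar with a green cap, 106 mm high, 46 mm across, already in its cup of the caddy, to stay there. Origin: centre of its underside, z up. Loose.
- spice_spare: a second, identical spice jar with a green cap, 106 mm high, 46 mm across, on the worktop: a duplicate, to be left. Origin: centre of its underside, z up. Loose.
- red_jar: wide glass jar with a red screw lid, 100 mm high, 65 mm across, on the worktop: does not belong in the caddy, to be left. Origin: centre of its underside, z up. Loose.
Things that resemble listed ones, but are neither listed nor needed, are in the scene too. What is shaped like the herb_jar but blue or purple is not meant. What is shaped like the pepper_mill but blue is not meant.

How it is judged:
By the outcome, as a careful person would: the job done as asked, in the order asked, and still so for the second after the job is handed in, with the robot touching nothing.
It also fails if it takes over 83 s, if anything falls off the work surface, if the arm or the gripper's body presses on something with over 40 N, if the wrist force passes 120 N, or if a joint passes its speed limit or range.

### The arm

A 7-joint arm with a two-finger parallel gripper is mounted at the origin on a cart in front of the work surface, level with it; the furniture and walls round the work are solid. World frame = base frame: x ahead of the robot, y to its left, z up, the work surface at z = 0. Lengths are in m, angles in degrees, forces in N, time in s.
With the tool pointing down it reaches from about 0.425 to 0.875 m from the base axis. Payload 4.7 kg.
Tool frame: the origin (TCP) lies at the very end of the fingers, on their centre line; the grasp point (between the pads) lies 19 mm behind it; z points along the fingers, y is the line along which they close (so a half turn about z gives the same grasp; the last joint's range is limited). The gripper opens to 87 mm and grips with 3 to 60 N. Pads are 19 mm wide; open, the fingers measure 117 mm over their backs; the gripper's body (75 mm by 190 mm) begins 51 mm behind the grasp point.
Start: joints at [69.735, 18.392, -4.016, 83.108, 1.295, 78.541, -3.26], TCP at [0.234, -0.607, 0.223] pointing down, gripper open.
Joint ranges: [-163.93, 163.93], [-17.29, 119.83], [-79.2, 71.16], [3.27, 140.29], [-89.18, 269.18], [5.43, 117.66], [-154.24, 154.24]. Speed limits (degrees/s): [147.25, 147.25, 180, 180, 180, 180, 180].

### API

Orientations are given as [roll, pitch, yaw] about the fixed x, y, z axes, in that order (R = Rz(yaw) Ry(pitch) Rx(roll)).
In Python, from cell import telemetry, cams, env gives the robot as it stands.
- The arm moves only by the tool arm_command, never from a script. Its argument "series" is text: rows parted by semicolons, each of 5 numbers parted by spaces: the shift along the tool's x, y, z in mm, then the turn about the tool's z in rad, then the closure in counts, from 0 (fully open) to 255 (shut). A call has 1 to 20 rows; each row shifts and turns the commanded pose from where the row before left it, along the tool's axes as they then stand; what a row does not reach is not made up. A row lasts 1/12 s, in which the tool goes at most 41.7 mm and 7.16 degrees, less where a joint would pass 70% of its speed; a pose out of reach is approached as far as the arm can. A call is refused whole if a number of a shift passes 41.7 or a number of a turn 0.125, either way. A call with a gripper value outside its range is refused whole. The fingers move at their own pace and stop on an object; "squeeze" is the grip in N (left out, the last holds). Time passes only in rows, so rows that do not move let the fingers close. It gives the time, the measured TCP pose, the force, the opening and the grip force at its end, in the units of the state.
- telemetry.get_obs(): the state, without advancing time (a new reading comes with each control period).
- cams.read_camera(name): name is "side" or "top" or "wrist"; returns the picture (420x560x3 uint8, blue, green, red); there is no depth.
- cams.calibration(name): a dict with "K" (3x3 intrinsics, pixels), "dist" ([k1, k2, p1, p2, k3] as OpenCV has them; the pictures are not rectified), "origin" and "rotation" of the camera in the world; the wrist camera has in their place "hand_eye" (4x4, takes a point from camera to tool coordinates, whose origin is the TCP and whose axes are the flange's). Camera axes: x right, y down, z forward; pixel columns grow to the right and rows downward; lengths in m; the calibration is good to about 2 mm. A picture is of the moment at which its call begins: read the wrist's pose just before it. calibration takes no time and is no camera call.
- env.sign_off(): hands the job in; it is judged then, once.
The state is a dict: "time_s": time; "qpos": joint angles; "joint_velocities": joint speeds; "effort": joint torques, N m; "tool_pos": TCP position; "tool_rot": TCP orientation; "force": force on the tool from outside, world axes, zero at the start; "wrist_torque": the same for the moment, N m; "grip_width": finger opening in m; "grasp_force": force on a finger pad.
Only numpy, scipy, OpenCV 4.12 (cv2) and the standard library are available. Lean on these libraries where they do the work, as an engineer would, in place of code of your own. Each camera call takes 0.05 s, during which the arm holds its last target. There are 200 camera calls.

## Working session

There is one attempt and no reset: what is moved stays moved. The work goes in short steps, Python scripts to look and compute and a tool call to move; the robot and the scene stay as the last step left them, time stands still between calls to the robot, and variables do not carry over. Pictures are saved under pics/ and viewed, at most 14 in all, crops included, and the job is handed in when it is done.

Besides the shell and the picture viewer there is one more tool, called as name(argument=value, ...) on one line, values as JSON. arm_command: Moves the arm, as the interface text tells. Its arguments: {"type":"object","properties":{"series":{"type":"string"},"squeeze":{"type":"number"}},"required":["series"]}

```bash
mkdir -p pics; python3 - <<'E'
from cell import telemetry,cams
import cv2
o=telemetry.get_obs();print({k:o[k] for k in('time_s','tool_pos','tool_rot','grip_width','force')})
for n in('top','side'):
    cv2.imwrite(f'pics/{n}0.png',cams.read_camera(n))
    c=cams.calibration(n);print(n,c)
print(cams.calibration('wrist'))
E
```

```text
{'time_s': 0.0, 'tool_pos': array([ 0.23348688, -0.60604163,  0.22145112]), 'tool_rot': array([-1.79891668e+02,  4.46522531e-03,  2.10760206e+01]), 'grip_width': 0.08763277322833445, 'force': array([-0.70394081, -0.54978665,  0.40385112])}
top {'K': array([[422.98555167,   0.        , 280.5096856 ],
       [  0.        , 422.98555167, 212.5708912 ],
       [  0.        ,   0.        ,   1.        ]]), 'dist': array([-0.0843947,  0.       ,  0.       ,  0.       ,  0.       ]), 'origin': array([ 0.33860046, -0.07368688,  1.17081366]), 'rotation': array([-173.62800371,   -1.47964264,  -89.61802063])}
side {'K': array([[433.87591598,   0.        , 275.9670279 ],
       [  0.        , 433.87591598, 208.18952315],
       [  0.        ,   0.        ,   1.        ]]), 'dist': array([-0.13906186,  0.        ,  0.        ,  0.        ,  0.        ]), 'origin': array([0.20800045, 0.39406986, 1.03872508]), 'rotation': array([-1.50845476e+02,  1.25286375e-01, -1.51381032e+02])}
{'K': array([[295.79767928,   0.        , 279.55436256],
       [  0.        , 295.79767928, 208.17744709],
       [  0.        ,   0.        ,   1.        ]]), 'dist': array([-0.03270229,  0.        ,  0.        ,  0.        ,  0.        ]), 'hand_eye': array([[ 1.43173678e-03, -9.60439072e-01, -2.78486515e-01,
         7.59741519e-02],
       [ 9.99998847e-01,  1.51599164e-03, -8.71944390e-05,
        -5.05963167e-04],
       [ 5.05928175e-04, -2.78486069e-01,  9.60440135e-01,
        -1.61355781e-01],
       [ 0.00000000e+00,  0.00000000e+00,  0.00000000e+00,
         1.00000000e+00]])}
```

View pics/top0.png

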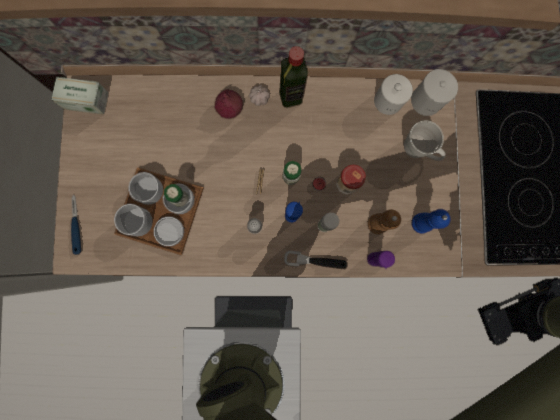

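View pics/side0.png

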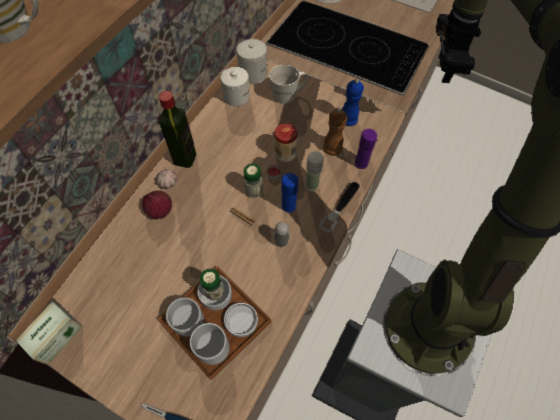

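The top view shows the caddy around (160,210), with the spice jar standing in the cup at (178,198).
- **Pepper mill:** brown at (385,221). The blue mill at (432,220) is excluded.
- **Herb jar:** the grey-white cap at (330,221). The blue jar at (293,211) and the purple one at (382,260) are excluded.
- **Shaker:** the small grey top at (255,226).

I'll confirm these in enlarged crops.

```bash
python3 - <<'E'
import cv2,numpy as np
t=cv2.imread('pics/top0.png');s=cv2.imread('pics/side0.png')
f=lambda i,x0,y0,x1,y1,k:cv2.convertScaleAbs(cv2.resize(i[y0:y1,x0:x1],None,fx=k,fy=k,interpolation=cv2.INTER_CUBIC),alpha=1.5)
cv2.imwrite('pics/c1.png',f(t,240,150,440,275,4))
cv2.imwrite('pics/c2.png',f(s,220,60,390,260,3))
cv2.imwrite('pics/c3.png',f(t,105,160,215,260,5))
E
```

```text
(no output)
```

View pics/c1.png

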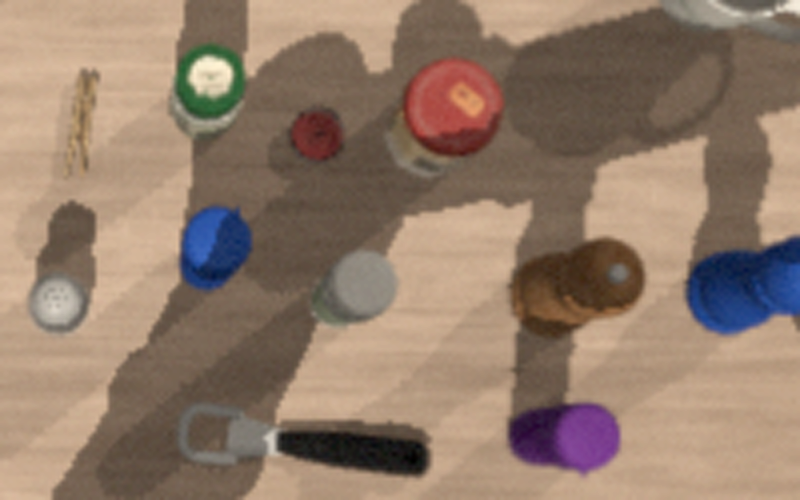

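View pics/c2.png

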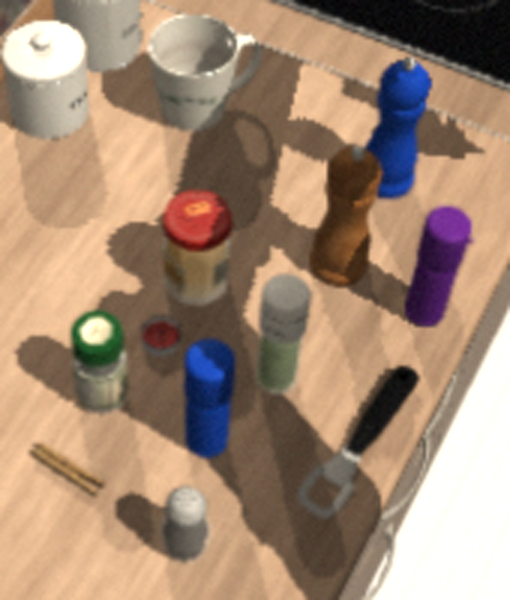

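View pics/c3.png

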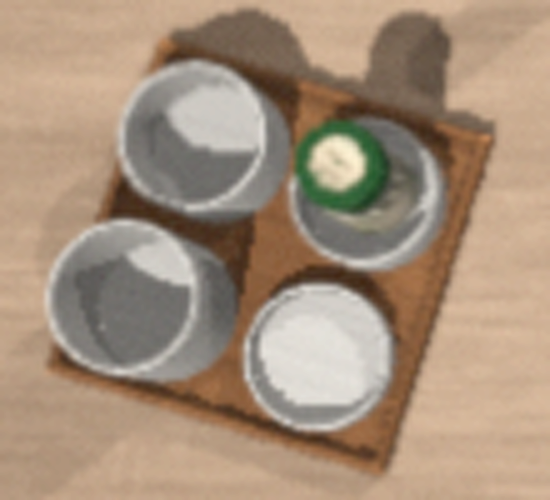

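The crops confirm the targets. The brown mill's knob is at c1 (618,271), the herb jar with green contents and a grey-white cap at (363,286), and the shaker at (57,301). In c3 the cups are deep at lower left (rim 123,300), mid at upper left (193,137), low with the spice jar (367,194) and flat (320,357). Next I compute positions.

```bash
cat > h.py <<'E'
import numpy as np,cv2
from scipy.spatial.transform import Rotation as R
from cell import telemetry,cams
def ray(n,u,v,pose=None):
    c=cams.calibration(n)
    p=cv2.undistortPoints(np.array([[[u,v]]],float),c['K'],c['dist'])[0,0]
    d=np.array([p[0],p[1],1.])
    if n=='wrist':
        pos,rot=pose;T=c['hand_eye'];Q=R.from_euler('xyz',rot,degrees=True).as_matrix()
        return np.array(pos)+Q@T[:3,3],Q@T[:3,:3]@d
    return np.array(c['origin']),R.from_euler('xyz',c['rotation'],degrees=True).as_matrix()@d
def onz(n,u,v,z,pose=None):
    o,d=ray(n,u,v,pose);return o+d*(z-o[2])/d[2]
E
python3 - <<'E'
from h import *
f=lambda x,y,x0,y0,k:((x+.5)/k-.5+x0,(y+.5)/k-.5+y0)
np.set_printoptions(precision=4,suppress=True)
for n,t,s,z in(('mill',(618,271),(358,153),.168),('herb',(363,286),(285,295),.14),('shaker',(57,301),(186,495),.088),('spare',(210,80),(98,335),.106),('red',(454,105),(198,215),.1),('bluecap',(222,238),(210,360),.14),('purple',(588,437),(447,225),.14),('bluemill',(790,275),(410,65),.168)):
    print(n,onz('top',*f(*t,240,150,4),z)[:2],onz('side',*f(*s,220,60,3),z)[:2])
C=[]
for n,t,z in(('deep',(123,300),.084),('mid',(193,137),.062),('low',(367,194),.042),('flat',(320,357),.026)):
    C.append(onz('top',*f(*t,105,160,5),z)[:2]);print(n,C[-1])
K=[onz('top',*f(*t,105,160,5),.016)[:2] for t in((165,42),(492,133),(382,470),(50,365))]
print('corners',K,np.mean(K,0),np.mean(C,0))
for i,j in((0,1),(1,2),(2,3),(3,0)): d=C[j]-C[i];e=K[j]-K[i];print(np.linalg.norm(d),np.degrees(np.arctan2(*d[::-1])),np.linalg.norm(e),np.degrees(np.arctan2(*e[::-1])))
E
```

```text
mill [ 0.4417 -0.3734] [ 0.4373 -0.3719]
herb [ 0.4339 -0.2223] [ 0.4334 -0.2204]
shaker [ 0.4273 -0.0327] [ 0.4293 -0.0365]
spare [ 0.569  -0.1295] [ 0.5651 -0.1283]
red [ 0.5559 -0.2883] [ 0.5535 -0.2909]
bluecap [ 0.4628 -0.1354] [ 0.4588 -0.1319]
purple [ 0.3421 -0.3609] [ 0.341  -0.3582]
bluemill [ 0.4402 -0.4804] [ 0.4395 -0.4963]
deep [0.4382 0.2903]
mid [0.5276 0.2642]
low [0.5007 0.1744]
flat [0.4136 0.2005]
corners [array([0.589 , 0.2965]), array([0.5391, 0.112 ]), array([0.3531, 0.167 ]), array([0.4082, 0.3521])] [0.4723 0.2319] [0.47   0.2324]
0.09316366741640902 -16.306549756904744 0.19108689801825202 -105.1357770461898
0.09372793188091615 -106.696040585348 0.1939750631203371 163.5294391736346
0.09093667230114973 163.3035609636955 0.19314037128165512 73.41533530520391
0.09312056914327453 74.6730040638232 0.18915091049017074 -17.10818263067648
```

arm_command(series="0 0 0 0.12 0;0 0 0 0.12 0;0 0 0 0.12 0;0 0 0 0.12 0;0 0 0 0.12 0;0 0 0 0.12 0;0 0 0 0.12 0;0 0 0 0.12 0;0 0 0 0.12 0;0 0 0 0.12 0;0 0 0 0.12 0;0 0 0 0.12 0;0 0 0 0.12 0;0 0 0 0.12 0;0 0 0 0.12 0")

```text
time_s: 1.35
tool_pos: [0.2336, -0.6062, 0.2219]
tool_rot: [180.0, 0.1, -82.4]
force: [-0.9, -0.2, -0.0]
grip_width: 0.0873
grasp_force: 0.0
```

arm_command(series="0 0 0 -0.12 0;0 0 0 -0.12 0;0 0 0 -0.12 0;0 0 0 -0.12 0;0 0 0 -0.12 0;0 0 0 -0.12 0;0 0 0 -0.12 0;0 0 0 -0.12 0;0 0 0 -0.12 0;0 0 0 -0.12 0;0 0 0 -0.12 0;0 0 0 -0.12 0;0 0 0 -0.12 0;0 0 0 -0.12 0;0 0 0 -0.12 0")

```text
time_s: 2.6
tool_pos: [0.2336, -0.6063, 0.2219]
tool_rot: [-179.9, 0.0, 21.4]
force: [0.6, -0.7, -0.1]
grip_width: 0.087
grasp_force: 0.0
```

arm_command(series="0 0 0 -0.12 0;0 0 0 -0.12 0;0 0 0 -0.12 0;0 0 0 -0.12 0;0 0 0 -0.12 0;0 0 0 -0.12 0;0 0 0 -0.12 0;0 0 0 -0.12 0;0 0 0 -0.12 0;0 0 0 -0.12 0;0 0 0 -0.12 0;0 0 0 -0.12 0;0 0 0 -0.12 0;0 0 0 -0.12 0;0 0 0 -0.12 0")

```text
time_s: 3.85
tool_pos: [0.2335, -0.6062, 0.2219]
tool_rot: [180.0, -0.1, 124.5]
force: [-0.2, -0.0, -0.1]
grip_width: 0.087
grasp_force: 0.0
```

arm_command(series="10 21.7 0 0 0;10 21.7 0 0 0;10 21.7 0 0 0;10 21.7 0 0 0;10 21.7 0 0 0;10 21.7 0 0 0;10 21.7 0 0 0;10 21.7 0 0 0;10 21.7 0 0 0;10 21.7 0 0 0;10 21.7 0 0 0;10 21.7 0 0 0;10 21.7 0 0 0;10 21.7 0 0 0;10 21.7 0 0 0")

```text
time_s: 5.1
tool_pos: [0.4188, -0.2983, 0.2222]
tool_rot: [-180.0, -0.0, 124.2]
force: [0.9, -0.3, 0.7]
grip_width: 0.0866
grasp_force: 0.0
```

arm_command(series="15.7 14.2 0 0 0;15.7 14.2 0 0 0;15.7 14.2 0 0 0;15.7 14.2 0 0 0;15.7 14.2 0 0 0;15.7 14.2 0 0 0;15.7 14.2 0 0 0;15.7 14.2 0 0 0;15.7 14.2 0 0 0;15.7 14.2 0 0 0;0 0 0 0 0;0 0 0 0 0")

```text
time_s: 6.1
tool_pos: [0.4477, -0.0888, 0.2224]
tool_rot: [-180.0, 0.0, 124.4]
force: [-0.1, -0.0, -0.6]
grip_width: 0.0871
grasp_force: 0.0
```

```bash
cat > w.py <<'E'
from h import *
import sys
def shot(name):
    o=telemetry.get_obs();i=cams.read_camera('wrist');cv2.imwrite(f'pics/{name}.png',i)
    print(o['time_s'],o['tool_pos'],o['tool_rot'])
if __name__=='__main__':shot(sys.argv[1])
E
python3 w.py w1
```

```text
6.1 [ 0.44768977 -0.08880885  0.22241284] [-1.79962681e+02  2.43046858e-02  1.24366932e+02]
```

View pics/w1.png

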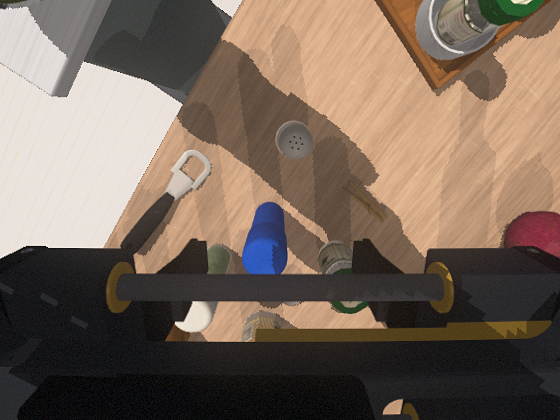

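Wrist view: the shaker top is at (295,141), with the caddy at upper right and the blue jar at (265,240).

```bash
python3 - <<'E'
from h import *
p=([0.44769,-0.08881,0.22241],[-179.96,0.02,124.37])
for z in (.08,.088):print(onz('wrist',295,141,z,p))
E
```

```text
[ 0.4267533  -0.03128242  0.08      ]
[ 0.4261517  -0.03112433  0.088     ]
```

arm_command(series="11.7 3 0 0 0;11.7 3 0 0 0;11.7 3 0 0 0;11.7 3 0 0 0;11.7 3 0 0 0;0 0 20 0 0;0 0 20 0 0;0 0 20 0 0;0 0 20 0 0;0 0 20 0 0;0 0 20 0 0;0 0 20 0 0;0 0 15 0 0;0 0 15 0 0;0 0 11 0 0;0 0 0 0 0;0 0 0 0 0")

```text
time_s: 7.57
tool_pos: [0.4269, -0.0326, 0.0415]
tool_rot: [-180.0, -0.0, 124.2]
force: [1.0, 0.2, 0.2]
grip_width: 0.0872
grasp_force: 0.0
```

arm_command(series="0 0 0 0 60;0 0 0 0 100;0 0 0 0 140;0 0 0 0 170;0 0 0 0 200;0 0 0 0 220;0 0 0 0 255;0 0 0 0 255;0 0 0 0 255;0 0 0 0 255;0 0 0 0 255;0 0 0 0 255", squeeze=15)

```text
time_s: 8.57
tool_pos: [0.4274, -0.033, 0.0416]
tool_rot: [180.0, 0.0, 124.2]
force: [0.3, 0.3, -1.3]
grip_width: 0.0382
grasp_force: 14.8
```

arm_command(series="0 0 -8 0 255;0 0 -18 0 255;0 0 -18 0 255;0 0 -18 0 255;0 0 -18 0 255;0 0 -18 0 255;0 0 -18 0 255;0 0 -18 0 255;0 0 -18 0 255;0 0 -8 0 255")

```text
time_s: 9.4
tool_pos: [0.4281, -0.033, 0.204]
tool_rot: [179.9, 0.2, 124.2]
force: [0.5, -0.2, -0.8]
grip_width: 0.0381
grasp_force: 14.8
```

arm_command(series="16.7 10 0 0 255;16.7 10 0 0 255;16.7 10 0 0 255;16.7 10 0 0 255;16.7 10 0 0 255;16.7 10 0 0 255;16.7 10 0 0 255;16.7 10 0 0 255;16.7 10 0 0 255;16.7 10 0 0 255;16.7 10 0 0 255;16.7 10 0 0 255;0 0 0 0 255;0 0 0 0 255")

```text
time_s: 10.57
tool_pos: [0.4131, 0.201, 0.2013]
tool_rot: [-179.9, -0.0, 124.4]
force: [0.6, -0.9, -1.3]
grip_width: 0.0379
grasp_force: 14.8
```

```bash
python3 w.py w2; python3 -c "
from h import *;o=telemetry.get_obs();print(o['grasp_force'],o['grip_width'],o['qpos'])"
```

```text
10.5667 [0.41311906 0.20097284 0.20127507] [-1.79948507e+02 -2.81061754e-02  1.24373693e+02]
14.756192428758368 0.038220990738819266 [ 44.11558206  -5.87904582 -68.28881333 108.78490268  -5.68251196
  73.53516977  11.79488344]
```

View pics/w2.png

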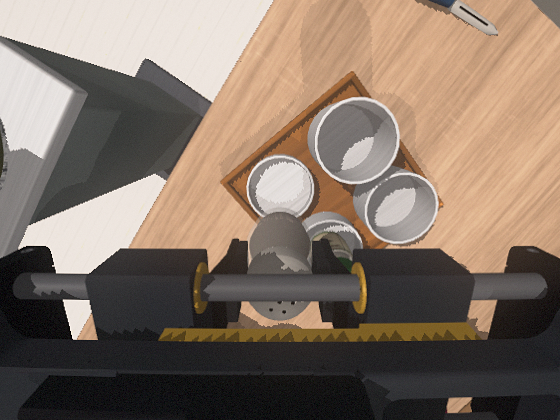

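Wrist view: the shaker is held upright over the flat cup, whose rim is centred at (281,188). The deep rim is at (357,140) and the mid rim at (402,208).

```bash
python3 - <<'E'
from h import *
p=([0.41312,0.20097,0.20128],[-179.95,-0.03,124.37])
for u,v,z in((357,140,.084),(281,188,.026),(402,208,.062)):print(onz('wrist',u,v,z,p))
E
```

```text
[0.43682754 0.29229716 0.084     ]
[0.41199893 0.20508127 0.026     ]
[0.52583619 0.26646473 0.062     ]
```

arm_command(series="1.5 1 18 0 255;0 0 18 0 255;0 0 18 0 255;0 0 18 0 255;0 0 18 0 255;0 0 18 0 255;0 0 18 0 255;0 0 9 0 255;0 0 5 0 255;0 0 3 0 255;0 0 2 0 255;0 0 0 0 255;0 0 0 0 255")

```text
time_s: 11.7
tool_pos: [0.4144, 0.202, 0.0572]
tool_rot: [179.9, 0.1, 124.2]
force: [0.0, -0.6, -1.5]
grip_width: 0.0382
grasp_force: 14.8
```

arm_command(series="0 0 0.7 0 255;0 0 0.7 0 255;0 0 0 0 255")

```text
time_s: 11.95
tool_pos: [0.414, 0.2019, 0.0553]
tool_rot: [180.0, 0.0, 124.2]
force: [-0.4, 0.0, -0.6]
grip_width: 0.0381
grasp_force: 14.8
```

arm_command(series="0 0 0.6 0 255;0 0 0.6 0 255;0 0 0 0 255")

```text
time_s: 12.2
tool_pos: [0.4138, 0.2019, 0.0538]
tool_rot: [-180.0, 0.0, 124.2]
force: [0.6, 0.2, -1.2]
grip_width: 0.0381
grasp_force: 14.8
```

arm_command(series="0 0 0.5 0 255;0 0 0 0 255")

```text
time_s: 12.37
tool_pos: [0.4139, 0.202, 0.0535]
tool_rot: [-180.0, 0.0, 124.2]
force: [-0.5, -0.4, 1.3]
grip_width: 0.038
grasp_force: 14.9
```

arm_command(series="0 0 0.4 0 255;0 0 0 0 255;0 0 0 0 255")

```text
time_s: 12.62
tool_pos: [0.414, 0.202, 0.0534]
tool_rot: [-180.0, 0.0, 124.2]
force: [-2.0, -1.6, 5.4]
grip_width: 0.0379
grasp_force: 15.2
```

arm_command(series="0 0 0 0 200;0 0 0 0 150;0 0 0 0 100;0 0 0 0 50;0 0 0 0 0;0 0 0 0 0;0 0 0 0 0;0 0 0 0 0;0 0 -5 0 0;0 0 -20 0 0;0 0 -20 0 0;0 0 -20 0 0;0 0 -20 0 0;0 0 -20 0 0;0 0 -20 0 0;0 0 -20 0 0;0 0 -20 0 0;0 0 -5 0 0")

```text
time_s: 14.12
tool_pos: [0.4153, 0.2028, 0.226]
tool_rot: [179.8, 0.2, 124.2]
force: [1.0, -0.6, 0.3]
grip_width: 0.0872
grasp_force: 0.0
```

arm_command(series="-20.7 -9.1 0 0 0;-20.7 -9.1 0 0 0;-20.7 -9.1 0 0 0;-20.7 -9.1 0 0 0;-20.7 -9.1 0 0 0;-20.7 -9.1 0 0 0;-20.7 -9.1 0 0 0;-20.7 -9.1 0 0 0;-20.7 -9.1 0 0 0;-20.7 -9.1 0 0 0;0 0 0 0 0")

```text
time_s: 15.03
tool_pos: [0.4548, -0.0252, 0.222]
tool_rot: [-179.9, -0.0, 123.9]
force: [-0.8, -1.4, 1.4]
grip_width: 0.0873
grasp_force: 0.0
```

arm_command(series="-15.5 -13.1 0 0 0;-15.5 -13.1 0 0 0;-15.5 -13.1 0 0 0;-15.5 -13.1 0 0 0;-15.5 -13.1 0 0 0;-15.5 -13.1 0 0 0;-15.5 -13.1 0 0 0;-15.5 -13.1 0 0 0;-15.5 -13.1 0 0 0;-15.5 -13.1 0 0 0;0 0 0 0 0;0 0 0 0 0")

```text
time_s: 16.03
tool_pos: [0.4334, -0.2223, 0.2222]
tool_rot: [180.0, -0.1, 124.1]
force: [-0.1, -0.0, -0.3]
grip_width: 0.0874
grasp_force: 0.0
```

arm_command(series="0 0 18 0 0;0 0 18 0 0;0 0 18 0 0;0 0 18 0 0;0 0 18 0 0;0 0 15 0 0;0 0 10 0 0;0 0 4 0 0;0 0 0 0 0;0 0 0 0 60;0 0 0 0 100;0 0 0 0 140;0 0 0 0 170;0 0 0 0 200;0 0 0 0 255;0 0 0 0 255;0 0 0 0 255;0 0 0 0 255;0 0 0 0 255;0 0 0 0 255", squeeze=18)

```text
time_s: 17.7
tool_pos: [0.4337, -0.2223, 0.1041]
tool_rot: [-180.0, 0.0, 124.2]
force: [-0.4, -0.0, 0.9]
grip_width: 0.042
grasp_force: 18.0
```

arm_command(series="0 0 -8 0 255;0 0 -18 0 255;0 0 -18 0 255;0 0 -18 0 255;0 0 -18 0 255;0 0 -18 0 255;0 0 -18 0 255;0 0 -18 0 255;0 0 -18 0 255;0 0 -18 0 255;0 0 -5 0 255")

```text
time_s: 18.62
tool_pos: [0.4349, -0.2225, 0.2821]
tool_rot: [179.9, 0.2, 124.2]
force: [0.5, 0.1, -0.7]
grip_width: 0.0415
grasp_force: 18.0
```

arm_command(series="10.6 10.6 0 0 255;20.6 20.6 0 0 255;20.6 20.6 0 0 255;20.6 20.6 0 0 255;20.6 20.6 0 0 255;20.6 20.6 0 0 255;20.6 20.6 0 0 255;20.6 20.6 0 0 255;20.6 20.6 0 0 255;20.6 20.6 0 0 255;20.6 20.6 0 0 255;20.6 20.6 0 0 255;20.6 20.6 0 0 255;20.6 20.6 0 0 255;20.6 20.6 0 0 255;20.6 20.6 0 0 255;20.6 20.6 0 0 255;10 10 0 0 255;0 0 0 0 255;0 0 0 0 255")

```text
time_s: 20.28
tool_pos: [0.5248, 0.2658, 0.2778]
tool_rot: [-179.9, -0.1, 124.4]
force: [-0.2, -0.6, -0.8]
grip_width: 0.0415
grasp_force: 18.0
```

```bash
python3 w.py w3; python3 -c "
from h import *;o=telemetry.get_obs();print(o['grasp_force'],o['grip_width'],o['qpos'])"
```

```text
20.2833 [0.52476331 0.26575741 0.27783768] [-1.79868874e+02 -7.90006527e-02  1.24422223e+02]
17.978947994706687 0.041463222882057914 [ 21.4947178   19.78828391 -63.89850865  85.66225125  17.73343337
  85.68198487  -8.142537  ]
```

View pics/w3.png

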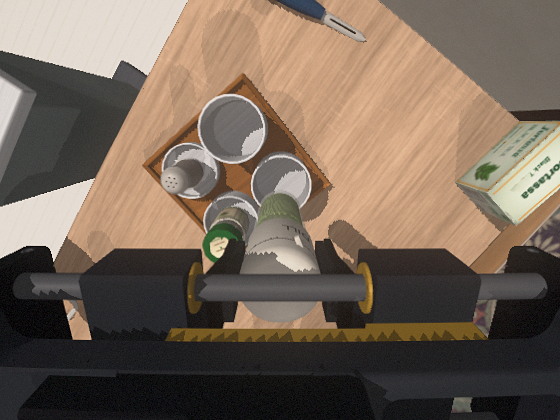

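The shaker stands in its cup and the herb jar hangs straight over the mid cup, whose rim is centred at (281,182). The spice jar is clear of the fingers, so I can lower it.

arm_command(series="-2 1 18 0 255;0 0 18 0 255;0 0 18 0 255;0 0 18 0 255;0 0 18 0 255;0 0 18 0 255;0 0 18 0 255;0 0 14 0 255;0 0 9 0 255;0 0 5 0 255;0 0 3 0 255;0 0 0 0 255;0 0 0 0 255")

```text
time_s: 21.42
tool_pos: [0.5288, 0.2634, 0.1227]
tool_rot: [179.9, 0.0, 124.2]
force: [-1.1, 0.5, -0.8]
grip_width: 0.0416
grasp_force: 18.0
```

arm_command(series="0 0 0.7 0 255;0 0 0.7 0 255;0 0 0.5 0 255;0 0 0 0 255;0 0 0 0 255")

```text
time_s: 21.83
tool_pos: [0.5285, 0.2632, 0.1202]
tool_rot: [180.0, 0.0, 124.2]
force: [0.1, 0.4, -1.1]
grip_width: 0.0417
grasp_force: 18.0
```

arm_command(series="0 0 1 0 255;0 0 1 0 255;0 0 0.7 0 255;0 0 0.7 0 255;0 0 0 0 255;0 0 0 0 255")

```text
time_s: 22.33
tool_pos: [0.5284, 0.2632, 0.1166]
tool_rot: [-180.0, 0.0, 124.2]
force: [0.0, 0.1, -0.1]
grip_width: 0.0414
grasp_force: 18.0
```

arm_command(series="0 0 0.5 0 255;0 0 0 0 255;0 0 0 0 255")

```text
time_s: 22.58
tool_pos: [0.5284, 0.2632, 0.1162]
tool_rot: [-180.0, 0.0, 124.2]
force: [0.3, 0.2, -0.8]
grip_width: 0.0414
grasp_force: 18.0
```

arm_command(series="0 0 0.5 0 255;0 0 0 0 255;0 0 0 0 255")

```text
time_s: 22.83
tool_pos: [0.5285, 0.2632, 0.1161]
tool_rot: [180.0, 0.0, 124.2]
force: [-0.9, -0.4, 2.6]
grip_width: 0.0412
grasp_force: 18.0
```

arm_command(series="0 0 0 0 200;0 0 0 0 150;0 0 0 0 100;0 0 0 0 50;0 0 0 0 0;0 0 0 0 0;0 0 0 0 0;0 0 0 0 0;0 0 -5 0 0;0 0 -20 0 0;0 0 -20 0 0;0 0 -20 0 0;0 0 -20 0 0;0 0 -20 0 0;0 0 -20 0 0;0 0 -3 0 0")

```text
time_s: 24.17
tool_pos: [0.5297, 0.2646, 0.2477]
tool_rot: [179.7, 0.1, 124.2]
force: [0.0, 1.0, 0.3]
grip_width: 0.0872
grasp_force: 0.0
```

arm_command(series="-19.9 -18 0 0 0;-19.9 -18 0 0 0;-19.9 -18 0 0 0;-19.9 -18 0 0 0;-19.9 -18 0 0 0;-19.9 -18 0 0 0;-19.9 -18 0 0 0;-19.9 -18 0 0 0;-19.9 -18 0 0 0;-19.9 -18 0 0 0;-19.9 -18 0 0 0;-19.9 -18 0 0 0")

```text
time_s: 25.17
tool_pos: [0.4834, -0.057, 0.2434]
tool_rot: [-180.0, 0.0, 124.2]
force: [-0.3, 0.5, 0.7]
grip_width: 0.0871
grasp_force: 0.0
```

arm_command(series="-19.9 -18 0 0 0;-19.9 -18 0 0 0;-19.9 -18 0 0 0;-19.9 -18 0 0 0;-19.9 -18 0 0 0;-19.9 -18 0 0 0;-19.9 -18 0 0 0;-19.9 -18 0 0 0;-19.9 -18 0 0 0;-19.9 -18 0 0 0;-19.9 -18 0 0 0;-19.9 -18 0 0 0;0 0 0 0 0;0 0 0 0 0")

```text
time_s: 26.33
tool_pos: [0.4386, -0.376, 0.2426]
tool_rot: [180.0, -0.1, 124.0]
force: [0.1, 1.1, 0.2]
grip_width: 0.0874
grasp_force: 0.0
```

```bash
python3 w.py w4
```

```text
26.3333 [ 0.43861303 -0.37599725  0.24264166] [ 1.79979880e+02 -1.02674765e-01  1.24022484e+02]
```

View pics/w4.png

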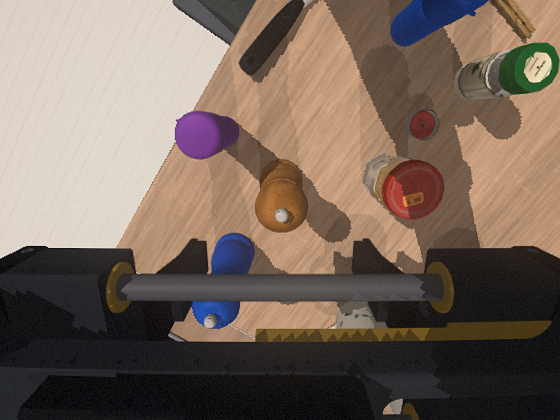

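The brown mill is ahead, with its knob at (281,215). The purple jar (200,135) and blue mill (215,300) are well to the side. Checking the knob position.

```bash
python3 - <<'E'
from h import *
p=([0.43861,-0.37600,0.24264],[179.98,-0.1,124.02])
print(onz('wrist',282,215,.168,p))
print(onz('wrist',281,205,.141,p))
E
```

```text
[ 0.4385693  -0.37255187  0.168     ]
[ 0.43731719 -0.37193334  0.141     ]
```

arm_command(series="2.7 2.3 0 0 0;0 0 10 0 0;0 0 18 0 0;0 0 18 0 0;0 0 18 0 0;0 0 18 0 0;0 0 18 0 0;0 0 12 0 0;0 0 8 0 0;0 0 0 0 0;0 0 0 0 60;0 0 0 0 100;0 0 0 0 140;0 0 0 0 170;0 0 0 0 200;0 0 0 0 255;0 0 0 0 255;0 0 0 0 255;0 0 0 0 255;0 0 0 0 255", squeeze=25)

```text
time_s: 28.05
tool_pos: [0.44, -0.3715, 0.124]
tool_rot: [-180.0, 0.0, 124.2]
force: [-1.1, -0.6, 1.0]
grip_width: 0.0474
grasp_force: 25.0
```

arm_command(series="0 0 -8 0 255;0 0 -18 0 255;0 0 -18 0 255;0 0 -18 0 255;0 0 -18 0 255;0 0 -18 0 255;0 0 -18 0 255;0 0 -18 0 255;0 0 -18 0 255;0 0 -18 0 255;0 0 -8 0 255;0 0 0 0 255")

```text
time_s: 29.05
tool_pos: [0.441, -0.3713, 0.3038]
tool_rot: [179.9, 0.2, 124.2]
force: [-0.0, -0.1, -1.8]
grip_width: 0.0474
grasp_force: 25.0
```

arm_command(series="9.6 6.2 0 0 255;19.6 13.2 0 0 255;19.6 13.2 0 0 255;19.6 13.2 0 0 255;19.6 13.2 0 0 255;19.6 13.2 0 0 255;19.6 13.2 0 0 255;19.6 13.2 0 0 255;19.6 13.2 0 0 255;19.6 13.2 0 0 255;19.6 13.2 0 0 255;19.6 13.2 0 0 255;19.6 13.2 0 0 255;19.6 13.2 0 0 255")

```text
time_s: 30.22
tool_pos: [0.4371, -0.0504, 0.2999]
tool_rot: [-179.9, -0.1, 124.2]
force: [0.8, -0.4, -1.4]
grip_width: 0.0474
grasp_force: 25.0
```

arm_command(series="19.6 13.2 0 0 255;19.6 13.2 0 0 255;19.6 13.2 0 0 255;19.6 13.2 0 0 255;19.6 13.2 0 0 255;19.6 13.2 0 0 255;19.6 13.2 0 0 255;19.6 13.2 0 0 255;19.6 13.2 0 0 255;19.6 13.2 0 0 255;19.6 13.2 0 0 255;19.6 13.2 0 0 255;19.6 13.2 0 0 255;19.6 13.2 0 0 255;9 8 0 0 255;0 0 0 0 255;0 0 0 0 255;0 0 0 0 255")

```text
time_s: 31.72
tool_pos: [0.4377, 0.2869, 0.3012]
tool_rot: [-179.9, 0.1, 124.2]
force: [-1.0, -0.3, -0.7]
grip_width: 0.0475
grasp_force: 25.0
```

```bash
python3 w.py w5
```

```text
31.7167 [0.43772468 0.28693758 0.30117802] [-1.79878852e+02  6.04576008e-02  1.24201836e+02]
```

View pics/w5.png

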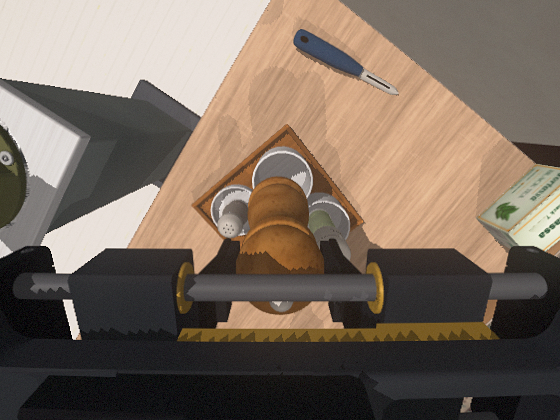

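The mill hangs straight over the deep cup (rim centre about (283,178)). The shaker and herb jar both stand in their cups.

```bash
python3 - <<'E'
from h import *
p=([0.43772,0.28694,0.30118],[-179.88,0.06,124.2])
print(onz('wrist',283,178,.084,p))
E
```

```text
[0.43653269 0.29560048 0.084     ]
```

arm_command(series="3.7 2.5 0 0 255;0 0 18 0 255;0 0 18 0 255;0 0 18 0 255;0 0 15 0 255;0 0 12 0 255;0 0 10 0 255;0 0 8 0 255;0 0 6 0 255;0 0 0 0 255;0 0 0 0 255")

```text
time_s: 32.68
tool_pos: [0.4384, 0.2925, 0.1973]
tool_rot: [180.0, -0.0, 124.2]
force: [0.5, 0.8, -1.4]
grip_width: 0.048
grasp_force: 25.0
```

Underside is inside the cup with no contact. Continuing.

arm_command(series="0 0 10 0 255;0 0 12 0 255;0 0 12 0 255;0 0 10 0 255;0 0 7 0 255;0 0 4 0 255;0 0 2 0 255;0 0 0 0 255;0 0 0 0 255")

```text
time_s: 33.43
tool_pos: [0.4385, 0.2926, 0.1404]
tool_rot: [180.0, -0.0, 124.2]
force: [0.3, -0.4, -1.2]
grip_width: 0.0475
grasp_force: 25.0
```

arm_command(series="0 0 0.8 0 255;0 0 0.8 0 255;0 0 0.5 0 255;0 0 0 0 255;0 0 0 0 255")

```text
time_s: 33.85
tool_pos: [0.4384, 0.2923, 0.138]
tool_rot: [-180.0, 0.0, 124.2]
force: [-0.3, -1.1, -1.8]
grip_width: 0.0477
grasp_force: 25.0
```

arm_command(series="0 0 0.6 0 255;0 0 0.6 0 255;0 0 0.4 0 255;0 0 0 0 255;0 0 0 0 255")

```text
time_s: 34.27
tool_pos: [0.4383, 0.2923, 0.1363]
tool_rot: [-180.0, 0.0, 124.2]
force: [0.3, -0.1, -2.8]
grip_width: 0.0473
grasp_force: 25.0
```

arm_command(series="0 0 0.5 0 255;0 0 0 0 255;0 0 0 0 255")

```text
time_s: 34.52
tool_pos: [0.4384, 0.2924, 0.136]
tool_rot: [180.0, 0.0, 124.2]
force: [0.0, -0.3, 0.0]
grip_width: 0.047
grasp_force: 25.0
```

arm_command(series="0 0 0.4 0 255;0 0 0 0 255;0 0 0 0 255")

```text
time_s: 34.77
tool_pos: [0.4384, 0.2926, 0.1359]
tool_rot: [180.0, 0.0, 124.2]
force: [-1.3, -1.6, 4.9]
grip_width: 0.0476
grasp_force: 25.0
```

arm_command(series="0 0 0 0 200;0 0 0 0 150;0 0 0 0 100;0 0 0 0 50;0 0 0 0 0;0 0 0 0 0;0 0 0 0 0;0 0 0 0 0;0 0 -5 0 0;0 0 -20 0 0;0 0 -20 0 0;0 0 -20 0 0;0 0 -20 0 0;0 0 -20 0 0;0 0 -20 0 0;0 0 -20 0 0;0 0 -5 0 0")

```text
time_s: 36.18
tool_pos: [0.4393, 0.2936, 0.2887]
tool_rot: [179.7, 0.1, 124.2]
force: [-0.2, 0.2, 0.7]
grip_width: 0.0867
grasp_force: 0.0
```

arm_command(series="-21.6 -12.7 0 0 0;-21.6 -12.7 0 0 0;-21.6 -12.7 0 0 0;-21.6 -12.7 0 0 0;-21.6 -12.7 0 0 0;-21.6 -12.7 0 0 0;-21.6 -12.7 0 0 0;-21.6 -12.7 0 0 0;-21.6 -12.7 0 0 0;-21.6 -12.7 0 0 0;-21.6 -12.7 0 0 0;-21.6 -12.7 0 0 0;0 0 0 0 0;0 0 0 0 0")

```text
time_s: 37.35
tool_pos: [0.4577, -0.0089, 0.2848]
tool_rot: [-180.0, -0.1, 124.0]
force: [-0.8, 0.4, -0.5]
grip_width: 0.087
grasp_force: 0.0
```

```bash
python3 - <<'E'
from h import *
t=cams.read_camera('top');s=cams.read_camera('side')
f=lambda i,x0,y0,x1,y1:cv2.convertScaleAbs(cv2.resize(i[y0:y1,x0:x1],(400,400),interpolation=cv2.INTER_CUBIC),alpha=1.4)
cv2.imwrite('pics/end.png',np.hstack([f(t,100,140,230,270),f(s,130,230,290,390)]))
E
```

```text
(no output)
```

View pics/end.png

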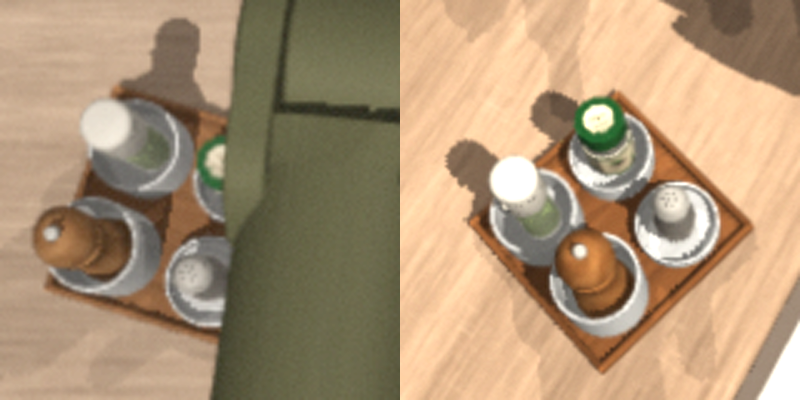

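All four pieces stand upright in the right cups: mill at (580,275) in deep, herb jar at (520,190) in mid, spice jar at (600,125) in low and shaker at (672,210) in flat. The arm is clear, so I'm handing in.

```bash
python3 -c "
from cell import env;print(env.sign_off())"
```

```text
the job is handed in; nothing more can be done
None
```

The caddy is made up and handed in at about 37 s of the 83 s: mill in the deep cup, herb jar in the mid and shaker in the flat, all upright and released; I did not move the spice jar in the low cup, its duplicate or the red-lidded jar.

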